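Load and lock the drill jig

ROBOT

A 6-joint arm with a two-finger parallel gripper is mounted at the origin on a cart in front of the work surface, level with it; the furniture and walls round the work are solid. World frame = base frame: x ahead of the robot, y to its left, z up, the work surface at z = 0. Lengths are in m, angles in rad, forces in N, time in s.
With the tool pointing down it reaches from about 0.3 to 0.875 m from the base axis. Payload 6.4 kg.
Tool frame: the origin (TCP) lies at the very end of the fingers, on their centre line; the grasp point (between the pads) lies 19 mm behind it (ctrl.pinch_z is the distance from the TCP to the grasp point, in m); z points along the fingers, y is the line along which they close (so a half turn about z gives the same grasp; the last joint's range is limited). The gripper opens to 85 mm and grips with 20 to 120 N. Pads are 22 mm wide; open, the fingers measure 114 mm over their backs; the gripper's body (76 mm by 85 mm) begins 54 mm behind the grasp point. The pads swing forward as they close: fully open they stand 13 mm farther back than shut.
Start: joints at [1.041, 0.181, 1.607, -0, 1.354, -0.206], TCP at [0.183, 0.545, 0.231] pointing down, gripper open.
Joint ranges: [-2.99, 2.99], [-0.89, 2.07], [0.3, 2.58], [-1.14, 4.28], [0, 2.63], [-3.12, 3.12]. Speed limits (rad/s): [2.57, 2.57, 3.01, 3.14, 3.14, 3.14].

INTERFACE

Orientations are given as a 3x3 rotation matrix whose columns are the frame's x, y, z axes.
In Python, from bench import telemetry, capture, get_calibration, hand_in, silhouettes, tip_of, ctrl gives the robot as it stands.
- The arm moves only by the tool drive_tool, never from a script. Its argument "targets" is a list of rows, each a list of 7 numbers: the shift along the world's x, y, z in m, then the turn, a rotation vector about the world's x, y, z in degrees, then the opening, from 0 (shut) to 1 (fully open). In form: [[tx, ty, tz, wx, wy, wz, claw], ...]. A call has exactly 10 rows; each row shifts and turns the commanded pose from where the row before left it; what a row does not reach is not made up. A row lasts 1/12 s, in which the tool goes at most 41.7 mm and 7.16 degrees, less where a joint would pass 70% of its speed; a pose out of reach is approached as far as the arm can. A call with a gripper value outside its range is refused whole. The fingers move at their own pace and stop on an object; the grip force is fixed at half the most. Time passes only in rows, so rows that do not move let the fingers close, or fill a call up. It gives the time, the measured TCP pose, the force, the opening and the grip force at its end, in the units of the state.
- telemetry.get_state(): the state, without advancing time (a new reading comes with each control period).
- capture(name): name is "scene" or "top"; returns the picture (384x512x3 uint8, blue, green, red); there is no depth.
- get_calibration(name): a dict with "K" (3x3 intrinsics, pixels), "k1" (the pictures are not rectified: a ray, as slopes to the right and down, at radius r is drawn at 1 + k1 r^2 times it, then the intrinsics apply), "R" (3x3) and "t" (3): a world point X has camera coordinates R X + t. Camera axes: x right, y down, z forward; pixel columns grow to the right and rows downward; lengths in m; the calibration is good to about 2 mm. A picture is of the moment at which its call begins. get_calibration takes no time and is no camera call.
- hand_in(): hands the job in; it is judged then, once.
Trained networks look in the newest picture that a camera, given by its name, has taken for a name from the list of things; names that differ only in an ending like _2 or _b are one class to them, and where a whole thing is asked for, a point or a joint stands for the part that bears it (a point fixed in the world has none). Each returns a list of dicts, best first, with "p" (0 to 1); they miss things now and then, are a little off and sometimes report something else, mostly with a low value. They report only what shows in the picture. A call takes as long as a camera call. They do not tell look-alikes from the thing itself.
- silhouettes(thing, camera): "mask" (384x512 bool, what is visible of it) and "bbox" ([left, top, width, height] in pixels, round what is visible of it).
- tip_of(thing, camera): "centre" ([row, column] in pixels: a listed point, or the origin of a listed thing).
The state is a dict: "clock": time; "joints": joint angles; "qvel": joint speeds; "tau": joint torques, N m; "eef_pos": TCP position; "eef_rot": TCP orientation; "ft_force": force on the tool from outside, world axes, zero at the start; "wrist_torque": the same for the moment, N m; "finger_gap": finger opening in m; "gripper_force": force on a finger pad.
Only numpy, scipy, OpenCV 4.12 (cv2) and the standard library are available. Lean on these libraries where they do the work, as an engineer would, in place of code of your own. Each camera call takes 0.05 s, during which the arm holds its last target. There are 200 camera calls.

TASK

Load the little fir block into the drill jig: get it flat against the back fence, slide it along the fence under the overhanging bushing plate until it is fully home against the end stop, and then swing the red-knobbed cam lever all the way round to lock it there. Leave the tape measure and the blue parts bin where they are.

Things in the scene. Friction and masses are not known exactly. Their poses are not given: they have to be found in the camera images.
- drill_jig: Drill jig fixed to the bench: plywood base board 15 mm thick, x -70..+65, y -108..+112 mm, with fence, end stop, plate and cam lever on it. Origin at the board's underside; x points to the back fence, y away from the end stop, z up. The block goes in along -y. All jig coordinates here are mm in this frame. The side of the pocket opposite the fence is open but for the cam.
- fence_face (a point): Point on the straight front face (looking to the jig's -x) of the aluminium back fence, jig (35, 0, 26). The fence is a bar 20 mm thick, y -100..+105, top at z = 36. Axes as the jig's.
- stop_face (a point): Point on the end stop's face (looking to the jig's +y), jig (16, -75, 26). The stop is an aluminium bar, x -10..+35, y -93..-75, z 15..36, below the far end of the bushing plate. Axes as the jig's.
- plate_edge (a point): Point on the lower entry edge of the aluminium bushing plate, jig (16, -30, 36). The plate is screwed on top of fence and stop, 10 mm thick, x -10..+55, y -93..-30, z 36..46; two steel bushings on it reach z = 53. It overhangs a pocket 21 mm high, open to +y and -x. Axes as the jig's.
- pocket_seat (a point): Point of the jig where the centre of the block's underside is when the block is home, jig (16, -30, 15); axes as the jig's. Then 45 mm of the block's length is under the plate and 45 mm stands out.
- fir_block: Loose fir block, 38 x 90 x 19 mm, 50 to 100 g, long side along its y; origin at the centre of its underside. It starts flat on the jig's board, clear of the plate, its centre 14 to 41 mm farther from the fence than when home, up to 15 degrees askew. Either end may go in first.
- cam_pivot (a point): Point on the lever's vertical pivot axis at the board's upper face, jig (-23.7, -52, 15). An eccentric steel disc on it (32 mm across, 5 mm off centre, z 17..34) leaves a seated block 3 to 6 mm of room when the lever is open, presses it to the fence as it closes and bears on it when locked. A block farther off the fence runs into the disc. Axes as the jig's.
- lever_knob (a point): Middle of the upright red knob (tapered, 14 mm across below to 22 mm above, z 59..101 mm over the bench, this point at z = 80) at the end of the cam lever, 75 mm from the pivot axis. The arm is a 10 mm steel rod at z = 61. Axes turn with the lever.
- cam_lever (a joint): Lever angle, rad, growing clockwise seen from above. 0 = fully open, arm pointing to the jig's -x and 10 degrees to its -y; 1.75 = locked, at its limit, arm along the jig's +y. The arm's direction in the jig frame is 3.316 minus this value (anticlockwise from x). Starts at 0 to 0.4; stays where left; takes about 2 N at the knob, a little more at the end.
- tape_measure: Loose yellow pocket tape measure, 40 x 76 x 62 mm, standing on the bench to the left; origin at the centre of its underside.
- blue_bin: Loose blue open parts bin, 127 x 76 x 60 mm, on the bench at the right front; origin at the centre of its underside.
There are look-alikes about, which are no part of the job. Of the things like the fir_block, leave any that is green; of the rest the smaller one is meant.

How it is judged:
By the outcome, as a careful person would: the job done as asked, in the order asked, and still so for the second after the job is handed in, with the robot touching nothing.
It also fails if it takes over 56 s, if anything falls off the work surface, if the arm or the gripper's body presses on something with over 40 N, if the wrist force passes 120 N, or if a joint passes its speed limit or range.

## Working session

There is one attempt and no reset: what is moved stays moved. The work goes in short steps, Python scripts to look and compute and a tool call to move; the robot and the scene stay as the last step left them, time stands still between calls to the robot, and variables do not carry over. Pictures are saved under pics/ and viewed, at most 10 in all, crops included, and the job is handed in when it is done.

Besides the shell and the picture viewer there is one more tool, called after "Request:" by a JSON object that holds its "method" and its "body", one argument or row to a line. drive_tool: Moves the arm, as the interface text tells. Its arguments: {"type":"object","properties":{"targets":{"type":"array"}},"required":["targets"]}

```bash
mkdir -p pics; ls
cat > h.py <<'E'
import numpy as np, cv2
from bench import telemetry, capture, get_calibration, hand_in, silhouettes, tip_of, ctrl
def ray(cam,rc):
    c=get_calibration(cam);K=np.array(c["K"]);R=np.array(c["R"]);t=np.array(c["t"])
    u=cv2.undistortPoints(np.array([[[rc[1],rc[0]]]],float),K,np.array([c["k1"],0,0,0,0.]))[0,0]
    return -R.T@t, R.T@np.array([u[0],u[1],1])
def at_z(cam,rc,z):
    o,d=ray(cam,rc); return o+d*(z-o[2])/d[2]
def proj(cam,X):
    c=get_calibration(cam);R=np.array(c["R"])
    return cv2.projectPoints(np.atleast_2d(np.array(X,float)),cv2.Rodrigues(R)[0],np.array(c["t"],float),np.array(c["K"]),np.array([c["k1"],0,0,0,0.]))[0][:,0]
E
python3 - <<'E'
from h import *
np.set_printoptions(precision=4,suppress=True)
for n in("top","scene"):
    im=capture(n); cv2.imwrite(f"pics/{n}0.png",cv2.resize(im,None,fx=1.5,fy=1.5))
    c=get_calibration(n);print(n,c["K"],c["k1"],-np.array(c["R"]).T@np.array(c["t"]))
Z=dict(fir_block=0.015,fence_face=.026,stop_face=.026,plate_edge=.036,pocket_seat=.015,cam_pivot=.015,lever_knob=.08,drill_jig=0,tape_measure=0,blue_bin=0)
for n in("top","scene"):
  for k,z in Z.items():
    for d in tip_of(k,n)[:3]: print(n,k,round(d["p"],2),np.round(d["centre"],1),at_z(n,d["centre"],z))
print(telemetry.get_state())
E
```

```text
pics
top [[412.8554   0.     253.9468]
 [  0.     412.8554 196.2942]
 [  0.       0.       1.    ]] -0.02517319152842233 [ 0.4361 -0.0447  1.1936]
scene [[346.826    0.     257.8945]
 [  0.     346.826  191.2204]
 [  0.       0.       1.    ]] -0.08306972563107147 [-0.459  -0.6174  0.5806]
top fir_block 0.95 [188.  320.3] [ 0.5356 -0.2565  0.015 ]
top fir_block 0.85 [176.5 239.6] [ 0.5686 -0.0246  0.015 ]
top fir_block 0.72 [235.4 283.1] [ 0.4001 -0.1485  0.015 ]
top fence_face 0.68 [155.7 256.5] [ 0.6271 -0.0729  0.026 ]
top stop_face 0.73 [166.1 287.9] [ 0.5973 -0.1624  0.026 ]
top plate_edge 0.66 [163.8 266.8] [ 0.6024 -0.1017  0.036 ]
top plate_edge 0.6 [178.6 240.2] [ 0.5603 -0.0266  0.036 ]
top pocket_seat 0.8 [166.5 265.6] [ 0.5976 -0.0993  0.015 ]
top cam_pivot 0.65 [182.1 275.8] [ 0.5525 -0.1284  0.015 ]
top lever_knob 0.44 [200.7 267.2] [ 0.4956 -0.1003  0.08  ]
top drill_jig 0.91 [171.7 255.3] [ 0.5844 -0.0699  0.    ]
top tape_measure 0.73 [238.6 146. ] [0.3911 0.2442 0.    ]
top blue_bin 0.74 [248.5 369.8] [ 0.3612 -0.4012  0.    ]
scene fir_block 0.72 [227.3 261.9] [ 0.
[... 613 characters left out ...]
.3397 -0.4033  0.    ]
scene tape_measure 0.85 [207.7 169.6] [ 0.3849  0.2483 -0.    ]
scene blue_bin 0.92 [258.1 333.7] [ 0.3488 -0.3977  0.    ]
{'clock': 1.1, 'joints': array([ 1.0407,  0.1808,  1.607 ,  0.0001,  1.3538, -0.2063]), 'qvel': array([ 0.0003, -0.0006, -0.0006,  0.0006, -0.0012,  0.0018]), 'tau': array([ -0.    , -44.4865, -35.1682,  -0.0003,   0.0007,  -0.    ]), 'eef_pos': array([0.1829, 0.5451, 0.2313]), 'eef_rot': array([[-0.948 ,  0.3182, -0.    ],
       [ 0.3182,  0.948 ,  0.0001],
       [ 0.    ,  0.    , -1.    ]]), 'ft_force': array([0.3728, 0.9345, 0.0844]), 'wrist_torque': array([-0.0255, -0.0267, -0.0172]), 'gripper_force': 0.0, 'finger_gap': 0.08560754934120142}
```

Run:
```python
import cv2
im=cv2.imread("pics/top0.png");im=cv2.resize(im,(512,384),interpolation=cv2.INTER_AREA)
from h import *
im=capture("top");np.save("top0.npy",im)
cv2.imwrite("pics/topc.png",cv2.resize(im[125:265,200:360],None,fx=5,fy=5*.85,interpolation=cv2.INTER_CUBIC)[:600])
```

```text
(no output)
```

View pics/scene0.png

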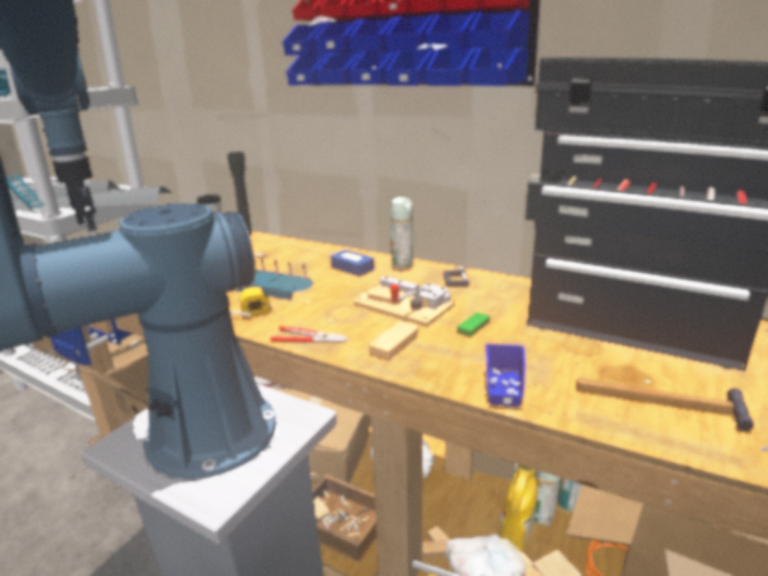

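View pics/topc.png

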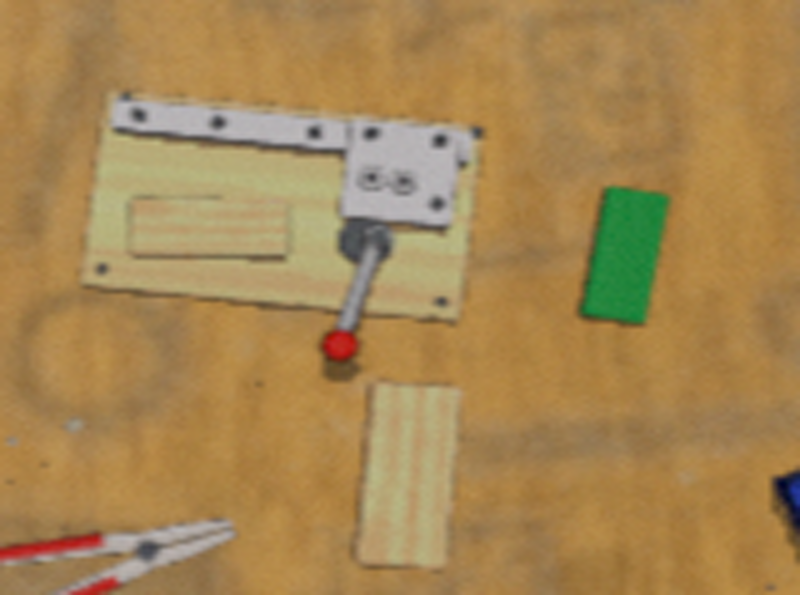

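The scene view shows the fir block on the jig's left part, a larger fir piece nearer the robot and a green one to the right. In the top crop the board corners are at about (112,93), (482,127), (460,320), (82,284). The block corners are at about (131,197), (289,203), (287,258), (129,255), and the knob is at (340,344).

```bash
cat > jig.py <<'E'
from h import *
from scipy.optimize import least_squares
def c2p(x,y): return (125+(y+.5)/4.25-.5, 200+(x+.5)/5-.5)
def fit(model,pix,z):   # model mm xy; returns x,y,theta
    P=np.array([at_z("top",c2p(*p),z)[:2] for p in pix]);M=np.array(model)/1000
    f=lambda q:(M@np.array([[np.cos(q[2]),np.sin(q[2])],[-np.sin(q[2]),np.cos(q[2])]])+q[:2]-P).ravel()
    r=least_squares(f,[*P.mean(0),0]);return r.x,r.fun.reshape(-1,2)*1000
E
python3 - <<'E'
from jig import *
np.set_printoptions(precision=4,suppress=True)
J,e=fit([(65,112),(65,-108),(-70,-108),(-70,112)],[(112,93),(482,127),(460,320),(82,284)],.015);print("jig",J,np.degrees(J[2]),e)
# plate top corners z=46: entry-fence(55,-30) entry-front(-10,-30) far-front (-10,-93)
Jp,e=fit([(55,-30),(-10,-30),(-10,-93),(55,105-0)][:3],[(348,120),(341,214),(449,227)],.046);print("plate",Jp,e)
B,e=fit([(19,45),(19,-45),(-19,-45),(-19,45)],[(131,197),(289,203),(287,258),(129,255)],.034);print("blk",B,np.degrees(B[2]),e)
c,s=np.cos(J[2]),np.sin(J[2]);R=np.array([[c,-s],[s,c]])
print("blk in jig mm",1000*R.T@(B[:2]-J[:2]),np.degrees(B[2]-J[2]))
k=at_z("top",c2p(340,344),.09);kj=1000*R.T@(k[:2]-J[:2]);print("knob",k,kj)
d=kj-np.array([-23.7,-52]);a=np.arctan2(d[1],d[0])%(2*np.pi);print(np.hypot(*d),"lever",3.316-a)
for n,p in dict(fence=(35,0),stop=(16,-75),plate=(16,-30),pivot=(-23.7,-52)).items(): print(n,R@np.array(p)/1000+J[:2])
E
```

```text
jig [ 0.581  -0.0752 -0.1112] -6.3696468921583556 [[ 2.5528  2.7014]
 [ 1.0537 -2.5063]
 [-1.838  -1.2335]
 [-1.7686  1.0384]]
plate [ 0.581  -0.0736 -0.1009] [[ 0.7431 -0.8539]
 [-1.4782  1.5297]
 [ 0.7351 -0.6758]]
blk [ 0.5614 -0.03   -0.0326] -1.8680798516425268 [[-0.3653  0.289 ]
 [ 0.6463 -0.4266]
 [-0.6186 -0.3865]
 [ 0.3376  0.5241]]
blk in jig mm [-24.5743  42.7279] 4.501567040515829
knob [ 0.4821 -0.1008  0.09  ] [-95.5211 -36.4742]
73.48005484032177 lever 0.3873053835753062
fence [ 0.6158 -0.0791]
stop [ 0.5886 -0.1515]
plate [ 0.5936 -0.1068]
pivot [ 0.5517 -0.1242]
```

Request:
{"method": "drive_tool", "body": {
  "targets": [
    [0.0195, -0.033, 0, 0, 0, 1.2, 0.5],
    [0.0195, -0.033, 0, 0, 0, 1.2, 0.5],
    [0.0195, -0.033, 0, 0, 0, 1.2, 0.5],
    [0.0195, -0.033, 0, 0, 0, 1.2, 0.5],
    [0.0195, -0.033, 0, 0, 0, 1.2, 0.5],
    [0.0195, -0.033, 0, 0, 0, 1.2, 0.5],
    [0.0195, -0.033, 0, 0, 0, 1.2, 0.5],
    [0.0195, -0.033, 0, 0, 0, 1.2, 0.5],
    [0.0195, -0.033, 0, 0, 0, 1.2, 0.5],
    [0.0195, -0.033, 0, 0, 0, 1.2, 0.5]
  ]
}}

```text
clock: 1.98
eef_pos: [0.3785, 0.2135, 0.2316]
eef_rot: [[-0.994, 0.113, 0.001], [0.113, 0.994, 0.0], [-0.001, 0.0, -1.0]]
ft_force: [1.1, -0.3, -0.3]
finger_gap: 0.0429
gripper_force: 0.0
```

Request:
{"method": "drive_tool", "body": {
  "targets": [
    [0.017, -0.0298, -0.016, 0, 0, 0, 0.5],
    [0.017, -0.0298, -0.016, 0, 0, 0, 0.5],
    [0.017, -0.0298, -0.016, 0, 0, 0, 0.5],
    [0.017, -0.0298, -0.016, 0, 0, 0, 0.5],
    [0.017, -0.0298, -0.016, 0, 0, 0, 0.5],
    [0.017, -0.0298, -0.016, 0, 0, 0, 0.5],
    [0.017, -0.0298, -0.016, 0, 0, 0, 0.5],
    [0.017, -0.0298, -0.016, 0, 0, 0, 0.5],
    [0, 0, -0.02, 0, 0, 0, 0.5],
    [0, 0, -0.012, 0, 0, 0, 0.5]
  ]
}}

```text
clock: 2.82
eef_pos: [0.5142, -0.0252, 0.0696]
eef_rot: [[-0.993, 0.117, -0.001], [0.117, 0.993, 0.0], [0.001, 0.0, -1.0]]
ft_force: [-1.4, 0.5, -0.6]
finger_gap: 0.0425
gripper_force: 0.0
```

Run:
```python
from h import *
im=capture("scene")
cv2.imwrite("pics/s1.png",cv2.resize(im[160:250,200:320],None,fx=6,fy=6,interpolation=cv2.INTER_CUBIC))
print(telemetry.get_state()["eef_pos"])
```

```text
[ 0.51203305 -0.0239643   0.06757185]
```

View pics/s1.png

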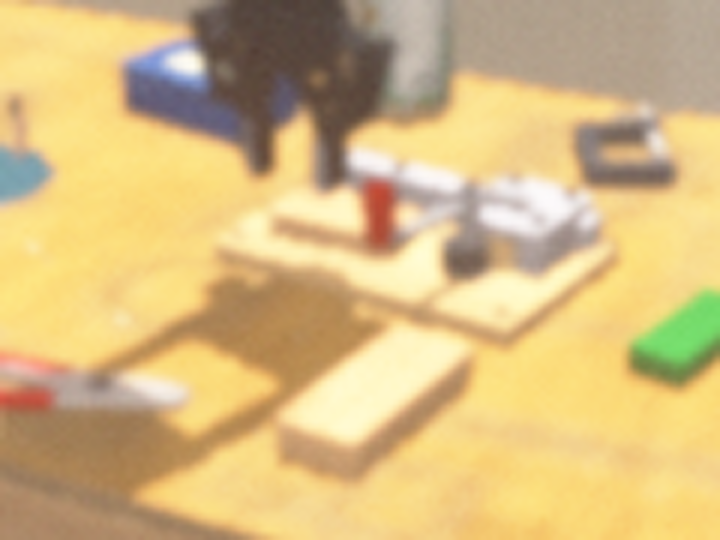

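The fingers, at (260,170) and (330,185), are above the board on the robot's side of the block and clear of the knob at (378,210). Next I lower them and push toward the fence.

Request:
{"method": "drive_tool", "body": {
  "targets": [
    [0, 0, -0.025, 0, 0, 0, 0.5],
    [0, 0, -0.021, 0, 0, 0, 0.5],
    [0.005, -0.0005, 0, 0, 0, 0, 0.5],
    [0.005, -0.0005, 0, 0, 0, 0, 0.5],
    [0.005, -0.0005, 0, 0, 0, 0, 0.5],
    [0.005, -0.0005, 0, 0, 0, 0, 0.5],
    [0.005, -0.0005, 0, 0, 0, 0, 0.5],
    [0.005, -0.0005, 0, 0, 0, 0, 0.5],
    [0.005, -0.0005, 0, 0, 0, 0, 0.5],
    [0.004, -0.0004, 0, 0, 0, 0, 0.5]
  ]
}}

```text
clock: 3.7
eef_pos: [0.5538, -0.0273, 0.0258]
eef_rot: [[-0.993, 0.114, 0.001], [0.114, 0.993, -0.0], [-0.001, -0.0, -1.0]]
ft_force: [-0.6, 0.5, 0.1]
finger_gap: 0.0427
gripper_force: 0.4
```

Request:
{"method": "drive_tool", "body": {
  "targets": [
    [0, 0, -0.002, 0, 0, 0, 0.5],
    [0, 0, -0.002, 0, 0, 0, 0.5],
    [0.002, -0.0002, 0, 0, 0, 0, 0.5],
    [0.002, -0.0002, 0, 0, 0, 0, 0.5],
    [0.002, -0.0002, 0, 0, 0, 0, 0.5],
    [0.002, -0.0002, 0, 0, 0, 0, 0.5],
    [0.002, -0.0002, 0, 0, 0, 0, 0.5],
    [0, 0, 0, 0, 0, 0, 0.5],
    [0, 0, 0, 0, 0, 0, 0.5],
    [0, 0, 0, 0, 0, 0, 0.5]
  ]
}}

```text
clock: 4.53
eef_pos: [0.563, -0.0282, 0.0213]
eef_rot: [[-0.993, 0.114, 0.0], [0.114, 0.993, -0.0], [-0.0, -0.0, -1.0]]
ft_force: [-0.0, 0.3, 0.2]
finger_gap: 0.0427
gripper_force: 0.0
```

Run:
```python
from h import *
im=capture("top")
cv2.imwrite("pics/t1.png",cv2.resize(im[135:215,205:305],None,fx=7,fy=7,interpolation=cv2.INTER_CUBIC))
s=telemetry.get_state();print(s["eef_pos"],s["ft_force"])
```

```text
[ 0.56294007 -0.02816324  0.02132123] [-0.41672803 -0.13910656 -0.6267479 ]
```

View pics/t1.png

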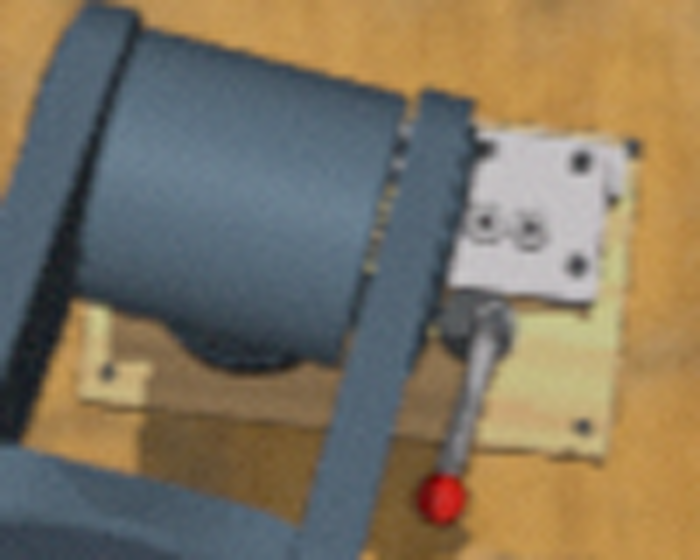

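The wrist hides the block in this view; only the plate (530,220) and knob (442,497) show, both unmoved. I'll use the force reading to find the fence.

Request:
{"method": "drive_tool", "body": {
  "targets": [
    [0.0015, -0.0002, 0, 0, 0, 0, 0.5],
    [0.0015, -0.0002, 0, 0, 0, 0, 0.5],
    [0.0015, -0.0002, 0, 0, 0, 0, 0.5],
    [0.0015, -0.0002, 0, 0, 0, 0, 0.5],
    [0.001, -0.0001, 0, 0, 0, 0, 0.5],
    [0.001, -0.0001, 0, 0, 0, 0, 0.5],
    [0, 0, 0, 0, 0, 0, 0.5],
    [0, 0, 0, 0, 0, 0, 0.5],
    [0, 0, 0, 0, 0, 0, 0.5],
    [0, 0, 0, 0, 0, 0, 0.5]
  ]
}}

```text
clock: 5.42
eef_pos: [0.571, -0.0292, 0.0213]
eef_rot: [[-0.993, 0.114, 0.0], [0.114, 0.993, -0.0], [-0.0, -0.0, -1.0]]
ft_force: [-0.0, -0.0, -0.4]
finger_gap: 0.0425
gripper_force: 0.0
```

Request:
{"method": "drive_tool", "body": {
  "targets": [
    [0.001, -0.0001, 0, 0, 0, 0, 0.5],
    [0.001, -0.0001, 0, 0, 0, 0, 0.5],
    [0.001, -0.0001, 0, 0, 0, 0, 0.5],
    [0.001, -0.0001, 0, 0, 0, 0, 0.5],
    [0, 0, 0, 0, 0, 0, 0.5],
    [0, 0, 0, 0, 0, 0, 0.5],
    [0, 0, 0, 0, 0, 0, 0.5],
    [0, 0, 0, 0, 0, 0, 0.5],
    [0, 0, 0, 0, 0, 0, 0.5],
    [0, 0, 0, 0, 0, 0, 0.5]
  ]
}}

```text
clock: 6.25
eef_pos: [0.5749, -0.0295, 0.0213]
eef_rot: [[-0.993, 0.114, 0.0], [0.114, 0.993, -0.0], [-0.0, -0.0, -1.0]]
ft_force: [-0.3, 0.2, -0.4]
finger_gap: 0.0426
gripper_force: 0.0
```

Request:
{"method": "drive_tool", "body": {
  "targets": [
    [0.001, -0.0001, 0, 0, 0, 0, 0.5],
    [0.001, -0.0001, 0, 0, 0, 0, 0.5],
    [0.001, -0.0001, 0, 0, 0, 0, 0.5],
    [0.001, -0.0001, 0, 0, 0, 0, 0.5],
    [0.001, -0.0001, 0, 0, 0, 0, 0.5],
    [0, 0, 0, 0, 0, 0, 0.5],
    [0, 0, 0, 0, 0, 0, 0.5],
    [0, 0, 0, 0, 0, 0, 0.5],
    [0, 0, 0, 0, 0, 0, 0.5],
    [0, 0, 0, 0, 0, 0, 0.5]
  ]
}}

```text
clock: 7.08
eef_pos: [0.576, -0.0294, 0.0204]
eef_rot: [[-0.993, 0.114, -0.009], [0.114, 0.994, 0.001], [0.009, 0.0, -1.0]]
ft_force: [-12.9, 0.2, 9.4]
finger_gap: 0.0425
gripper_force: 6.8
```

Run:
```python
from h import *
im=capture("scene")
cv2.imwrite("pics/s2.png",cv2.resize(im[165:235,215:315],None,fx=8,fy=8,interpolation=cv2.INTER_CUBIC))
s=telemetry.get_state();print(s["eef_pos"],s["ft_force"])
```

```text
[ 0.57600199 -0.029412    0.02046319] [-13.29162605   0.60550689   8.18997422]
```

View pics/s2.png

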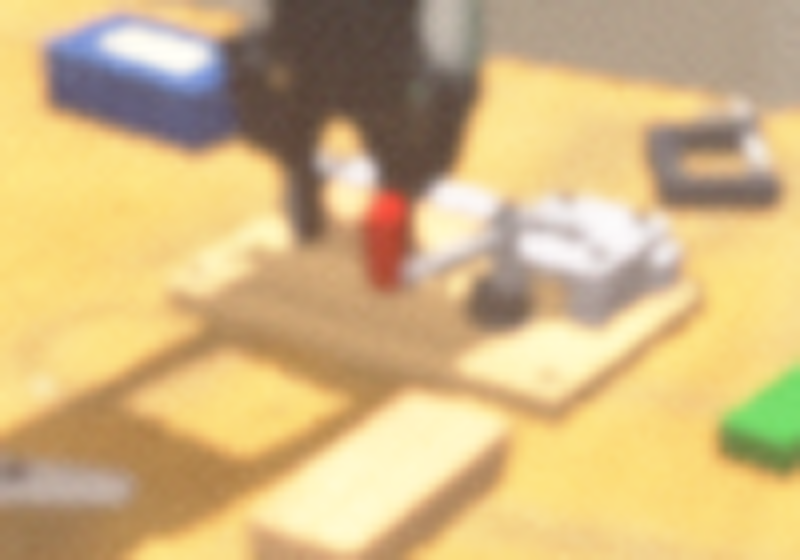

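The scene view shows both fingers at block height with the block hidden behind them against the fence, and the knob undisturbed at (388,240). The 13 N reading means the block is against the fence. I'll back off, lift and turn.

Request:
{"method": "drive_tool", "body": {
  "targets": [
    [-0.006, 0.0006, 0, 0, 0, 0, 0.5],
    [-0.015, 0.0015, 0, 0, 0, 0, 0.5],
    [-0.01, 0.001, 0.03, 0, 0, 0, 0.5],
    [0, 0.02, 0.03, 0, 0, 0, 0.4],
    [0, 0.035, 0.005, 0, 0, 0, 0.2],
    [0, 0.035, 0, 0, 0, 0, 0],
    [0, 0.035, 0, 0, 0, 0, 0],
    [0, 0.02, 0, 0, 0, 0, 0],
    [0, 0, 0, 0, 0, 0, 0],
    [0, 0, 0, 0, 0, 0, 0]
  ]
}}

```text
clock: 7.97
eef_pos: [0.549, 0.119, 0.0864]
eef_rot: [[-0.994, 0.112, 0.001], [0.112, 0.994, -0.0], [-0.001, -0.0, -1.0]]
ft_force: [0.1, 0.2, -0.3]
finger_gap: -0.0002
gripper_force: 0.0
```

Run:
```python
from h import *
im=capture("top");np.save("top2.npy",im)
cv2.imwrite("pics/t2.png",cv2.resize(im[138:203,210:310],None,fx=8,fy=8,interpolation=cv2.INTER_CUBIC))
s=telemetry.get_state();print(s["eef_pos"],s["ft_force"],s["joints"])
```

```text
[0.54909788 0.11801209 0.08631412] [ 0.01109706  0.1637314  -0.43943307] [ 5.95301084e-04  3.24834656e-01  1.75028515e+00 -4.11348224e-04
  1.06589297e+00 -1.45674643e+00]
```

View pics/t2.png

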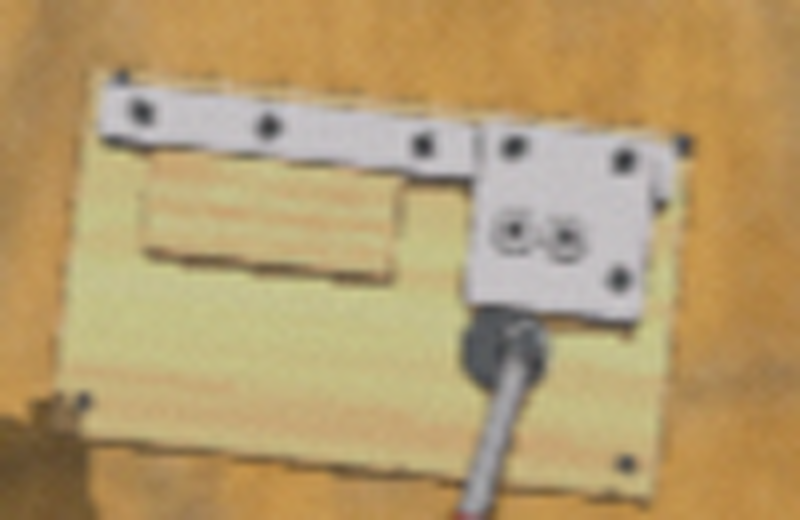

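Now the top view shows the block lying flat along the fence: corners at about (152,150), (402,180), (392,280), (145,250). The plate's entry edge is at x≈470 and the fence front edge runs (105,138) to (470,182).

Run:
```python
from jig import *
import jig
jig.c2p=lambda x,y:(138+(y+.5)/8-.5,210+(x+.5)/8-.5)
np.set_printoptions(precision=4,suppress=True)
B,e=fit([(19,45),(19,-45),(-19,-45),(-19,45)],[(151,150),(403,180),(393,281),(145,250)],.034);print("blk",B,np.degrees(B[2]),e)
f=[at_z("top",jig.c2p(*p),.036) for p in[(105,138),(470,182)]];print("fence",f,np.degrees(np.arctan2(*(f[0]-f[1])[:2])))
J,e=fit([(65,112),(65,-108),(-70,-108),(-70,112)],[(95,70),(690,140),(652,502),(58,435)],.015);print("jig",J,np.degrees(J[2]),e)
P,e=fit([(55,-30),(-10,-30),(-10,-93)],[(482,122),(468,302),(636,323)],.046);print("plate",P,np.degrees(P[2]),e)
for Q in(J,P):
  c,s=np.cos(Q[2]),np.sin(Q[2]);R=np.array([[c,-s],[s,c]]);print("blk in jig",1000*R.T@(B[:2]-Q[:2]))
```

```text
blk [ 0.6007 -0.0364 -0.115 ] -6.5916163932385325 [[ 0.8469 -0.6555]
 [ 1.1062 -0.8897]
 [-0.6687 -0.1461]
 [-1.2844  1.6913]]
fence [array([0.6279, 0.0229, 0.036 ]), array([ 0.6124, -0.106 ,  0.036 ])] 6.856903773471139
jig [ 0.5801 -0.0748 -0.1117] -6.399422370583619 [[ 1.1451  1.3893]
 [ 1.7155 -2.7407]
 [-1.6589 -2.3931]
 [-1.2017  3.7445]]
plate [ 0.5814 -0.074  -0.1117] -6.400539233522848 [[ 0.6068 -0.1267]
 [-0.4608  1.9678]
 [-0.1461 -1.8412]]
blk in jig [16.2099 40.4683]
blk in jig [15.066  39.4984]
```

Request:
{"method": "drive_tool", "body": {
  "targets": [
    [0.006, -0.006, 0, 0, 0, -7, 0],
    [0.006, -0.006, 0, 0, 0, -7, 0],
    [0.006, -0.006, 0, 0, 0, -7, 0],
    [0.006, -0.006, 0, 0, 0, -7, 0],
    [0.006, -0.006, 0, 0, 0, -7, 0],
    [0.006, -0.006, 0, 0, 0, -7, 0],
    [0.006, -0.006, 0, 0, 0, -7, 0],
    [0.006, -0.006, 0, 0, 0, -7, 0],
    [0.006, -0.006, 0, 0, 0, -7, 0],
    [0.0045, -0.006, 0, 0, 0, -7, 0]
  ]
}}

```text
clock: 8.85
eef_pos: [0.6081, 0.0557, 0.0862]
eef_rot: [[-0.224, 0.974, 0.0], [0.974, 0.224, -0.0], [-0.0, 0.0, -1.0]]
ft_force: [-0.7, -0.2, -0.4]
finger_gap: -0.0002
gripper_force: 0.0
```

Request:
{"method": "drive_tool", "body": {
  "targets": [
    [0, -0.006, 0, 0, 0, -7, 0],
    [0, -0.006, 0, 0, 0, -7, 0],
    [0, -0.0047, 0, 0, 0, -6.1, 0],
    [0, 0, -0.02, 0, 0, 0, 0],
    [0, 0, -0.02, 0, 0, 0, 0],
    [0, 0, -0.015, 0, 0, 0, 0],
    [0, 0, -0.009, 0, 0, 0, 0],
    [0, 0, 0, 0, 0, 0, 0],
    [0, 0, 0, 0, 0, 0, 0],
    [0, 0, 0, 0, 0, 0, 0]
  ]
}}

```text
clock: 9.68
eef_pos: [0.6083, 0.0407, 0.0233]
eef_rot: [[0.116, 0.993, 0.002], [0.993, -0.116, -0.0], [-0.0, 0.002, -1.0]]
ft_force: [-0.5, -0.5, 0.4]
finger_gap: -0.0001
gripper_force: 0.0
```

Request:
{"method": "drive_tool", "body": {
  "targets": [
    [-0.0008, -0.007, 0, 0, 0, 0, 0],
    [-0.0008, -0.007, 0, 0, 0, 0, 0],
    [-0.0008, -0.007, 0, 0, 0, 0, 0],
    [-0.0007, -0.006, 0, 0, 0, 0, 0],
    [-0.0007, -0.006, 0, 0, 0, 0, 0],
    [-0.0007, -0.006, 0, 0, 0, 0, 0],
    [-0.0007, -0.006, 0, 0, 0, 0, 0],
    [-0.0007, -0.006, 0, 0, 0, 0, 0],
    [-0.0007, -0.006, 0, 0, 0, 0, 0],
    [-0.0007, -0.006, 0, 0, 0, 0, 0]
  ]
}}

```text
clock: 10.52
eef_pos: [0.6, -0.0222, 0.0223]
eef_rot: [[0.116, 0.993, -0.0], [0.993, -0.116, 0.0], [0.0, -0.0, -1.0]]
ft_force: [-0.2, 0.1, -0.4]
finger_gap: -0.0
gripper_force: 0.4
```

Request:
{"method": "drive_tool", "body": {
  "targets": [
    [-0.0005, -0.004, 0, 0, 0, 0, 0],
    [-0.0005, -0.004, 0, 0, 0, 0, 0],
    [-0.0005, -0.004, 0, 0, 0, 0, 0],
    [-0.0003, -0.003, 0, 0, 0, 0, 0],
    [-0.0002, -0.002, 0, 0, 0, 0, 0],
    [-0.0002, -0.002, 0, 0, 0, 0, 0],
    [-0.0002, -0.002, 0, 0, 0, 0, 0],
    [0, 0, 0, 0, 0, 0, 0],
    [0, 0, 0, 0, 0, 0, 0],
    [0, 0, 0, 0, 0, 0, 0]
  ]
}}

```text
clock: 11.35
eef_pos: [0.5977, -0.0426, 0.0222]
eef_rot: [[0.116, 0.993, -0.0], [0.993, -0.116, -0.0], [-0.0, -0.0, -1.0]]
ft_force: [-0.2, 0.8, -0.3]
finger_gap: -0.0002
gripper_force: 0.0
```

Request:
{"method": "drive_tool", "body": {
  "targets": [
    [-0.0002, -0.0015, 0, 0, 0, 0, 0],
    [-0.0002, -0.0015, 0, 0, 0, 0, 0],
    [-0.0002, -0.0015, 0, 0, 0, 0, 0],
    [-0.0002, -0.0015, 0, 0, 0, 0, 0],
    [-0.0002, -0.0015, 0, 0, 0, 0, 0],
    [-0.0001, -0.001, 0, 0, 0, 0, 0],
    [-0.0001, -0.001, 0, 0, 0, 0, 0],
    [0, 0, 0, 0, 0, 0, 0],
    [0, 0, 0, 0, 0, 0, 0],
    [0, 0, 0, 0, 0, 0, 0]
  ]
}}

```text
clock: 12.18
eef_pos: [0.597, -0.0478, 0.0223]
eef_rot: [[0.116, 0.993, 0.001], [0.993, -0.116, 0.006], [0.006, 0.0, -1.0]]
ft_force: [4.6, 17.9, 1.1]
finger_gap: 0.0001
gripper_force: 8.9
```

Request:
{"method": "drive_tool", "body": {
  "targets": [
    [0.0005, 0.004, 0, 0, 0, 0, 0],
    [0.002, 0.02, 0, 0, 0, 0, 0],
    [0.002, 0.025, 0.02, 0, 0, 0, 0],
    [0, 0.035, 0.025, 0, 0, 0, 0],
    [0, 0.035, 0.025, 0, 0, 0, 0],
    [0, 0.035, 0, 0, 0, 0, 0],
    [0, 0.02, 0, 0, 0, 0, 0],
    [0, 0, 0, 0, 0, 0, 0],
    [0, 0, 0, 0, 0, 0, 0],
    [0, 0, 0, 0, 0, 0, 0]
  ]
}}

```text
clock: 13.02
eef_pos: [0.6009, 0.1189, 0.0904]
eef_rot: [[0.116, 0.993, -0.0], [0.993, -0.116, -0.001], [-0.001, -0.0, -1.0]]
ft_force: [0.1, -0.4, -0.7]
finger_gap: -0.0001
gripper_force: 0.0
```

Run:
```python
from h import *
im=capture("top");np.save("top3.npy",im)
cv2.imwrite("pics/t3.png",cv2.resize(im[138:203,210:310],None,fx=8,fy=8,interpolation=cv2.INTER_CUBIC))
```

```text
(no output)
```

View pics/t3.png

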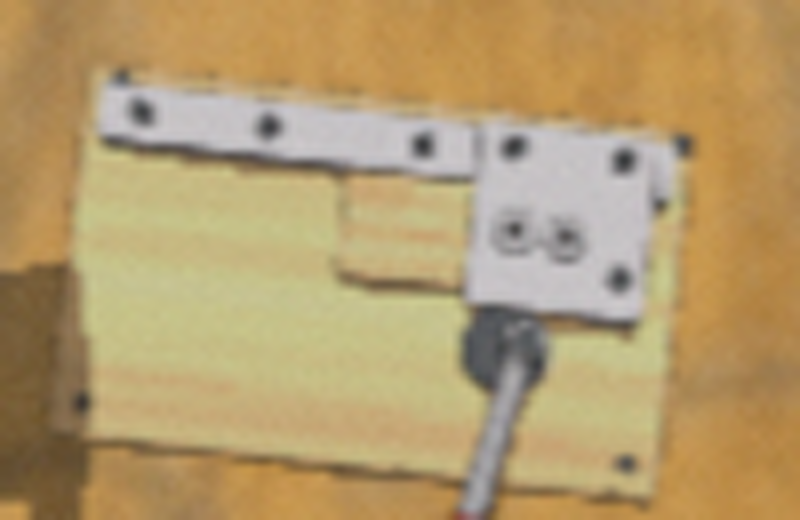

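The block has slid under the plate and is still flush with the fence. Its free end is at x≈340 and the plate edge at x≈470, so about 46 mm stands out. It moved 70 mm and stopped hard at 18 N, so it is home. Next is the lever: move over to straddle the knob.

Request:
{"method": "drive_tool", "body": {
  "targets": [
    [-0.0119, -0.0219, 0.015, 0, 0, 7, 0.2],
    [-0.0119, -0.0219, 0.015, 0, 0, 7, 0.5],
    [-0.0119, -0.0219, 0.01, 0, 0, 7, 0.5],
    [-0.0119, -0.0219, 0, 0, 0, 7, 0.5],
    [-0.0119, -0.0219, 0, 0, 0, 7, 0.5],
    [-0.0119, -0.0219, 0, 0, 0, 7, 0.5],
    [-0.0119, -0.0219, 0, 0, 0, 7, 0.5],
    [-0.0119, -0.0219, 0, 0, 0, 7, 0.5],
    [-0.0119, -0.0219, 0, 0, 0, 7, 0.5],
    [-0.0119, -0.0219, 0, 0, 0, 7, 0.5]
  ]
}}

```text
clock: 13.9
eef_pos: [0.4808, -0.1017, 0.1306]
eef_rot: [[-0.895, 0.445, -0.0], [0.445, 0.895, -0.0], [0.0, -0.0, -1.0]]
ft_force: [0.4, -0.9, -0.8]
finger_gap: 0.0429
gripper_force: 0.0
```

Request:
{"method": "drive_tool", "body": {
  "targets": [
    [0, 0, 0, 0, 0, 7, 0.55],
    [0, 0, 0, 0, 0, 2, 0.55],
    [0, 0, 0, 0, 0, 0, 0.55],
    [0, 0, 0, 0, 0, 0, 0.55],
    [0, 0, 0, 0, 0, 0, 0.55],
    [0, 0, 0, 0, 0, 0, 0.55],
    [0, 0, 0, 0, 0, 0, 0.55],
    [0, 0, 0, 0, 0, 0, 0.55],
    [0, 0, 0, 0, 0, 0, 0.55],
    [0, 0, 0, 0, 0, 0, 0.55]
  ]
}}

```text
clock: 14.73
eef_pos: [0.4821, -0.0992, 0.1307]
eef_rot: [[-0.953, 0.303, -0.0], [0.303, 0.953, -0.0], [0.0, -0.0, -1.0]]
ft_force: [-0.4, -0.1, 0.8]
finger_gap: 0.0469
gripper_force: 0.0
```

Run:
```python
from h import *
im=capture("scene");
cv2.imwrite("pics/s3.png",cv2.resize(im[155:225,220:320],None,fx=8,fy=8,interpolation=cv2.INTER_CUBIC))
s=telemetry.get_state();print(s["eef_pos"],s["eef_rot"]);
print(proj("scene",[s["eef_pos"],[.482,-.1,.08],[.482,-.1,.101]]))
```

```text
[ 0.48205223 -0.09920465  0.13069196] [[-9.52969038e-01  3.03067663e-01 -6.28217309e-05]
 [ 3.03067663e-01  9.52969040e-01  1.92136471e-05]
 [ 6.56901997e-05 -7.29224362e-07 -9.99999998e-01]]
[[262.38346518 181.78909419]
 [262.91329834 195.52214999]
 [262.77874539 189.9100838 ]]
```

View pics/s3.png

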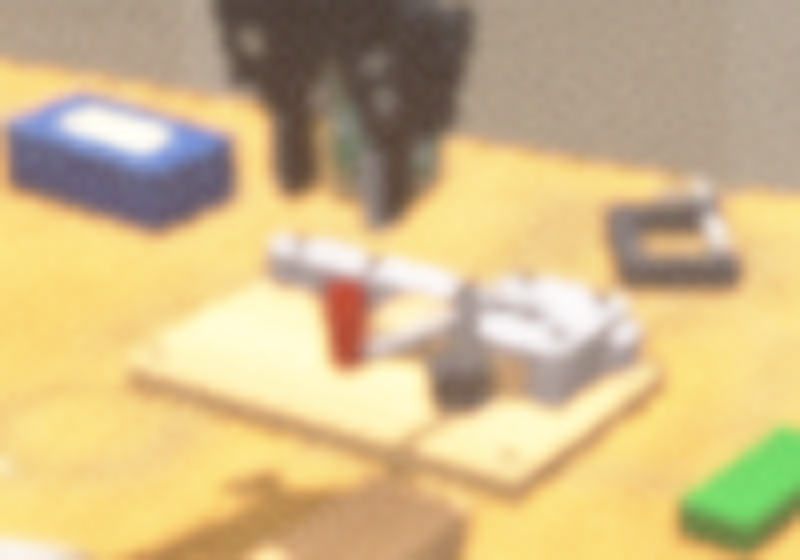

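The knob at (347,322) in the crop matches the projected position, and the open fingers are directly above it. I'll descend around it.

Request:
{"method": "drive_tool", "body": {
  "targets": [
    [0, 0, -0.02, 0, 0, 0, 0.55],
    [0, 0, -0.02, 0, 0, 0, 0.55],
    [0, 0, -0.015, 0, 0, 0, 0.55],
    [0, 0, -0.005, 0, 0, 0, 0.55],
    [0, 0, 0, 0, 0, 0, 0.55],
    [0, 0, 0, 0, 0, 0, 0.38],
    [0, 0, 0, 0, 0, 0, 0.38],
    [0, 0, 0, 0, 0, 0, 0.38],
    [0, 0, 0, 0, 0, 0, 0.38],
    [0, 0, 0, 0, 0, 0, 0.38]
  ]
}}

```text
clock: 15.62
eef_pos: [0.4825, -0.0995, 0.0714]
eef_rot: [[-0.953, 0.303, 0.001], [0.303, 0.953, -0.001], [-0.001, -0.0, -1.0]]
ft_force: [-0.2, 0.2, 0.1]
finger_gap: 0.0325
gripper_force: 0.0
```

Request:
{"method": "drive_tool", "body": {
  "targets": [
    [0.0031, 0.008, 0, 0, 0, -6.6, 0.38],
    [0.004, 0.0076, 0, 0, 0, -6.6, 0.38],
    [0.0048, 0.0071, 0, 0, 0, -6.6, 0.38],
    [0.0056, 0.0065, 0, 0, 0, -6.6, 0.38],
    [0.0063, 0.0058, 0, 0, 0, -6.6, 0.38],
    [0.0069, 0.0051, 0, 0, 0, -6.6, 0.38],
    [0.0075, 0.0042, 0, 0, 0, -6.6, 0.38],
    [0.0079, 0.0033, 0, 0, 0, -6.6, 0.38],
    [0, 0, 0, 0, 0, 0, 0.38],
    [0, 0, 0, 0, 0, 0, 0.38]
  ]
}}

```text
clock: 16.45
eef_pos: [0.5283, -0.0517, 0.0709]
eef_rot: [[-0.339, 0.941, 0.0], [0.941, 0.339, -0.0], [-0.0, 0.0, -1.0]]
ft_force: [0.4, -0.1, 0.2]
finger_gap: 0.0325
gripper_force: 0.0
```

Request:
{"method": "drive_tool", "body": {
  "targets": [
    [0.0042, 0.0012, 0, 0, 0, -3.3, 0.38],
    [0.0042, 0.0012, 0, 0, 0, -3.3, 0.38],
    [0.0043, 0.0007, 0, 0, 0, -3.3, 0.38],
    [0.0043, 0.0007, 0, 0, 0, -3.3, 0.38],
    [0.0043, 0.0002, 0, 0, 0, -3.3, 0.38],
    [0.0043, 0.0002, 0, 0, 0, -3.3, 0.38],
    [0.0043, -0.0002, 0, 0, 0, -3.3, 0.38],
    [0.0043, -0.0003, 0, 0, 0, -3.3, 0.38],
    [0, 0, 0, 0, 0, 0, 0.38],
    [0, 0, 0, 0, 0, 0, 0.38]
  ]
}}

```text
clock: 17.28
eef_pos: [0.5607, -0.0474, 0.0702]
eef_rot: [[0.116, 0.993, -0.003], [0.993, -0.116, 0.002], [0.001, -0.003, -1.0]]
ft_force: [-4.2, 2.5, 1.5]
finger_gap: 0.0328
gripper_force: 2.1
```

Request:
{"method": "drive_tool", "body": {
  "targets": [
    [0.0015, -0.0002, 0, 0, 0, 0, 0.38],
    [0.0015, -0.0002, 0, 0, 0, 0, 0.38],
    [0.0015, -0.0002, 0, 0, 0, 0, 0.38],
    [0.0015, -0.0002, 0, 0, 0, 0, 0.38],
    [0, 0, 0, 0, 0, 0, 0.38],
    [0, 0, 0, 0, 0, 0, 0.38],
    [0, 0, 0, 0, 0, 0, 0.38],
    [0, 0, 0, 0, 0, 0, 0.38],
    [0, 0, 0, 0, 0, 0, 0.38],
    [0, 0, 0, 0, 0, 0, 0.38]
  ]
}}

```text
clock: 18.12
eef_pos: [0.5659, -0.0476, 0.0698]
eef_rot: [[0.116, 0.993, -0.005], [0.993, -0.116, 0.003], [0.002, -0.005, -1.0]]
ft_force: [-5.5, 5.4, 2.2]
finger_gap: 0.0327
gripper_force: 3.2
```

Request:
{"method": "drive_tool", "body": {
  "targets": [
    [0.0015, 0, 0, 0, 0, 0, 0.38],
    [0.0015, 0, 0, 0, 0, 0, 0.38],
    [0.0015, 0, 0, 0, 0, 0, 0.38],
    [0.001, 0, 0, 0, 0, 0, 0.38],
    [0.001, 0, 0, 0, 0, 0, 0.38],
    [0, 0, 0, 0, 0, 0, 0.38],
    [0, 0, 0, 0, 0, 0, 0.38],
    [0, 0, 0, 0, 0, 0, 0.38],
    [0, 0, 0, 0, 0, 0, 0.38],
    [0, 0, 0, 0, 0, 0, 0.38]
  ]
}}

```text
clock: 18.95
eef_pos: [0.5704, -0.0474, 0.0696]
eef_rot: [[0.116, 0.993, -0.009], [0.993, -0.116, 0.003], [0.002, -0.01, -1.0]]
ft_force: [-13.8, 5.1, 6.6]
finger_gap: 0.0328
gripper_force: 6.9
```

Request:
{"method": "drive_tool", "body": {
  "targets": [
    [0.001, 0, 0, 0, 0, 0, 0.38],
    [0.001, 0, 0, 0, 0, 0, 0.38],
    [0, 0, 0, 0, 0, 0, 0.38],
    [0, 0, 0, 0, 0, 0, 0.38],
    [0, 0, 0, 0, 0, 0, 0.38],
    [0, 0, 0, 0, 0, 0, 0.38],
    [0, 0, 0, 0, 0, 0, 0.38],
    [0, 0, 0, 0, 0, 0, 0.38],
    [0, 0, 0, 0, 0, 0, 0.38],
    [0, 0, 0, 0, 0, 0, 0.38]
  ]
}}

```text
clock: 19.78
eef_pos: [0.5705, -0.0473, 0.0694]
eef_rot: [[0.115, 0.993, -0.014], [0.993, -0.115, 0.003], [0.002, -0.014, -1.0]]
ft_force: [-20.4, 4.7, 13.4]
finger_gap: 0.0323
gripper_force: 10.4
```

Request:
{"method": "drive_tool", "body": {
  "targets": [
    [-0.007, 0, 0, 0, 0, 0, 0.42],
    [0, 0, 0, 0, 0, 0, 0.5],
    [0, 0, 0, 0, 0, 0, 0.5],
    [0, 0, 0.02, 0, 0, 0, 0.5],
    [0, 0, 0.03, 0, 0, 0, 0.5],
    [0, 0, 0.03, 0, 0, 0, 0.5],
    [0, 0.035, 0.02, 0, 0, 0, 0.5],
    [0, 0.035, 0, 0, 0, 0, 0.5],
    [0, 0.035, 0, 0, 0, 0, 0.5],
    [0, 0.035, 0, 0, 0, 0, 0.5]
  ]
}}

```text
clock: 20.62
eef_pos: [0.571, 0.0921, 0.1721]
eef_rot: [[0.119, 0.993, 0.003], [0.993, -0.119, -0.0], [0.0, 0.003, -1.0]]
ft_force: [0.8, 0.9, -0.1]
finger_gap: 0.0427
gripper_force: 0.0
```

Request:
{"method": "drive_tool", "body": {
  "targets": [
    [0, 0.03, 0, 0, 0, 0, 0.5],
    [0, 0, 0, 0, 0, 0, 0.5],
    [0, 0, 0, 0, 0, 0, 0.5],
    [0, 0, 0, 0, 0, 0, 0.5],
    [0, 0, 0, 0, 0, 0, 0.5],
    [0, 0, 0, 0, 0, 0, 0.5],
    [0, 0, 0, 0, 0, 0, 0.5],
    [0, 0, 0, 0, 0, 0, 0.5],
    [0, 0, 0, 0, 0, 0, 0.5],
    [0, 0, 0, 0, 0, 0, 0.5]
  ]
}}

```text
clock: 21.45
eef_pos: [0.5699, 0.1208, 0.1707]
eef_rot: [[0.12, 0.993, -0.0], [0.993, -0.12, 0.0], [0.0, -0.0, -1.0]]
ft_force: [-0.7, -0.6, -0.1]
finger_gap: 0.0427
gripper_force: 0.0
```

Run:
```python
from h import *
im=capture("top")
cv2.imwrite("pics/t4.png",cv2.resize(im[138:213,210:310],None,fx=8,fy=8,interpolation=cv2.INTER_CUBIC))
print(proj("top",[[.5615,-.048,.101]]))
```

```text
[[247.86384706 175.55720644]]
```

View pics/t4.png

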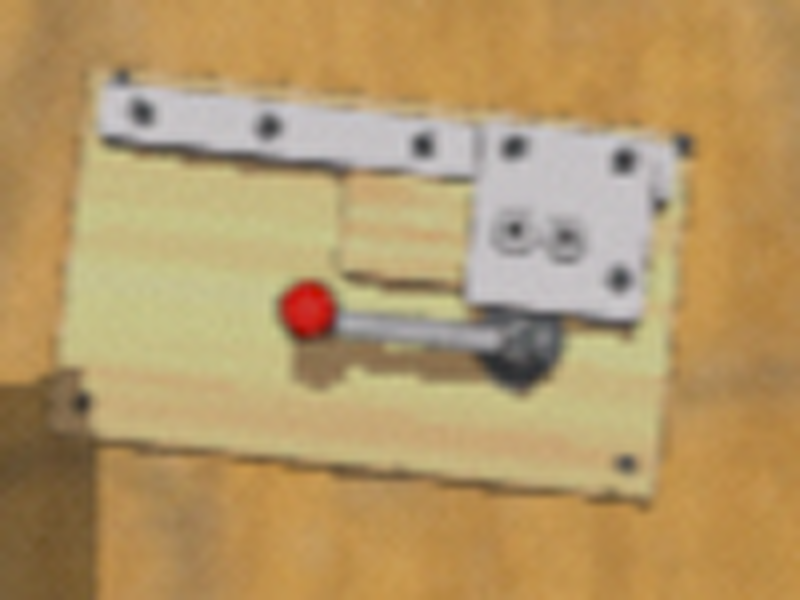

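The lever now lies parallel to the fence, with the knob at (308,310) where the locked position projects. The block is flush with the fence, its free end at x≈342, and the gripper is clear of everything.

```bash
python3 -c "
from bench import hand_in
print(hand_in())"
```

```text
the job is handed in; nothing more can be done
None
```

I loaded the fir block flat against the fence and pushed it home to the end stop. I then swung the cam lever to its limit, left the tape measure and blue bin alone, and handed the job in at about 21.5 s of the 56 s allowed.

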